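# Draw the sagging gate bolt and hold the gate ajar

### The arm

A 6-joint arm with a two-finger parallel gripper is mounted at the origin on the work surface. World frame = base frame: x ahead of the robot, y to its left, z up, the work surface at z = 0. Lengths are in m, angles in rad, forces in N, time in s.
With the tool pointing down it reaches from about 0.425 to 1.125 m from the base axis. Payload 14.9 kg.
Tool frame: the origin (TCP) lies on the centre line of the jaws, within the pads' length; the fingertips stand 8 mm ahead of it and the grasp point (between the pads) lies 11 mm behind it; y points along the fingers, z is the direction in which the jaws open and shut, and the axes are right-handed (so a half turn about y gives the same grasp; the last joint's range is limited). The gripper opens to 91 mm and grips with 3 to 60 N. Pads are 32 mm wide; open, the fingers measure 118 mm over their backs; the gripper's body (76 mm by 178 mm) begins 60 mm behind the grasp point.
Start: joints at [-1.183, 0.379, 1.734, -0, 1.028, -0.033], TCP at [0.286, -0.639, 0.222] pointing down, gripper open.
Joint ranges: [-2.77, 2.77], [-0.74, 2.19], [0, 2.66], [-1.06, 4.2], [0.31, 2.87], [-3.08, 3.08]. Speed limits (rad/s): [1.89, 1.89, 2.39, 3.14, 3.14, 3.14].

### API

Orientations are given as [roll, pitch, yaw] about the fixed x, y, z axes, in that order (R = Rz(yaw) Ry(pitch) Rx(roll)).
In Python, from station import r gives the robot as it stands.
- The arm moves only by the shell command python3 -m handwheel 'ROWS' [FORCE]. ROWS is JSON, a list of rows, each a list of 3 entries, a list of its own where there are three numbers: the turn, a rotation vector about the tool's x, y, z in rad, then the shift along the tool's x, y, z in m, then the finger opening in m, from 0 to 0.0912. In form: [[[wx, wy, wz], [dx, dy, dz], hand], ...]. A call has 1 to 5 rows; each row is the pose to reach, as a shift and turn from the pose commanded when the call began, along the tool's axes at that moment; what a row does not reach only later rows make up. A row lasts 1/10 s, in which the tool goes at most 50 mm and 8.59 degrees, less where a joint would pass 70% of its speed; a pose out of reach is approached as far as the arm can. A call with a gripper value outside its range is refused whole. The fingers move at their own pace and stop on an object; FORCE is the grip in N (left out, the last holds). Time passes only in rows, so rows that repeat a pose let the fingers close. It gives the time, the measured TCP pose, the force and the opening at its end, in the units of the state.
- r.get_state(): the state, without advancing time (a new reading comes with each control period).
- r.snapshot(name): name is "scene" or "side" or "wrist"; returns a dict with "pixels" (384x512x3 uint8, red, green, blue), "vertical_fov" (degrees; the focal length in pixels is half the picture's height over the tangent of half this angle, whatever the lens; pixels are square), "cx", "cy" (the principal point, pixels), "k1" (the pictures are not rectified: a ray, as slopes to the right and down, at radius r is drawn at 1 + k1 r^2 times it, then the intrinsics apply), "camera_from_world" (4x4, takes a point from world to camera coordinates). Camera axes: x right, y down, z forward; pixel columns grow to the right and rows downward; lengths in m; the calibration is good to about 2 mm. A picture is of the moment at which its call begins. There is no depth.
- r.hand_in(): hands the job in, once; it reports no verdict.
The state is a dict: "time_s": time; "joint_positions": joint angles; "qvel": joint speeds; "joint_efforts": joint torques, N m; "eef_pos": TCP position; "eef_rot": TCP orientation; "ft_force": force on the tool from outside, world axes, zero at the start; "wrist_torque": the same for the moment, N m; "grip_width": finger opening in m.
Only numpy, scipy, OpenCV 4.12 (cv2) and the standard library are available. Lean on these libraries where they do the work, as an engineer would, in place of code of your own. Each camera call takes 0.05 s, during which the arm holds its last target.

### The job

The blue lid of the three-tier organiser has popped up: first press it down until it is fully seated. Then take the red knob of the barrel bolt on the top tier's gate, lift the sagging bolt over the bent keeper's lip while pulling it, draw it fully back, and pull the spring-closed gate ajar, about a hand's breadth (80 to 100 mm) at its free edge. Finish while still holding the gate open like that, with the bolt still drawn and the lid still down, and leave everything else where it is.

Things in the scene. Friction and masses are not known exactly. Their poses are not given: they have to be found in the camera images.
- organiser: white three-tier plastic stacking organiser fixed to the vanity, 170 mm deep (its x) by 290 mm wide (its y), 205 mm high without the lid. Origin: centre of its underside; x points from its open front to its back, y to the left seen from the front (robot side), z up. Tiers' floors are 5, 67 and 129 mm high; the lower two are open in front, the top one is closed by the gate.
- lid (a joint): how far the blue snap lid has been pressed down, m: 0 stands 10 mm proud, 0.010 is fully seated. It moves only straight down, wherever it is pressed; it takes about 6 N and stays where it is left. At the start it stands 6 to 10 mm proud.
- lid_top (a point): centre of the top face of the see-through blue lid (174 by 294 mm, flat, 8 mm thick); its top lies 213 mm above the vanity when fully seated, 219 to 223 mm at the start.
- gate (a joint): opening angle of the gate, rad: 0 shut, grows as its free edge swings out of the front (to the organiser's -x); stop at 1.3. A spring always pulls it shut, about 0.24 N m when shut and 0.36 N m at 0.4 rad, so it closes when let go. While the bolt is in the keeper it cannot open. 0.35 to 0.45 rad is a free-edge opening of 80 to 100 mm.
- gate_hinge (a point): point on the gate's vertical hinge axis, 170 mm above the vanity, at organiser x -89 mm, y +130 mm (left end). Seen from above the gate opens clockwise about it.
- gate_edge (a point): middle of the gate's free edge, on its front face, 230 mm from the hinge. The gate is a white barred frame, 8 mm thick, from 131 to 201 mm above the vanity, its front face 93 mm in front of the organiser's origin when shut.
- bolt_draw (a joint): how far the brass barrel bolt has been drawn along the gate toward the hinge (organiser +y while the gate is shut), m: 0 fully shot, 0.040 fully drawn (stop); about 1 N of friction, stays where left, starts at 0 to 0.006. Unless lifted it catches on the keeper's lip at about 0.010; from 0.025 on it is free of the keeper and may be lowered.
- bolt_lift (a joint): how far the bolt is lifted in its tall worn straps, m: 0 sagging by its own weight (bolt about 100 g), 0.018 at the upper stop. It must be lifted at least 0.013 for its nib to pass over the keeper's lip.
- bolt_knob (a point): grip point on the axis of the bolt's upright round red knob, 16 mm in diameter: 202 mm above the vanity while the bolt sags, 20 mm below the knob's top end (222 mm) and 27 mm above the horizontal 10 mm thick arm that joins the knob to the bolt. The axis stands 40 mm in front of the gate's front face and, with the bolt shot, 175 mm from the hinge measured along the gate. It moves with bolt and gate. Nothing else stands within 25 mm of the knob at grip height.
- bolt_nib (a point): centre of the lower end of the 6 mm wide downward nib near the bolt's tip (rod 10 mm thick); it hangs 152 mm above the vanity while the bolt sags.
- keeper_lip (a point): middle of the top edge of the steel keeper's bent-up lip, on the organiser's fixed stile at the right end beside the gate's free edge; 5 mm thick, top 164 mm above the vanity.
- trimmer: black hair trimmer with a steel head, 140 by 34 by 26 mm, lying in the top tier behind the gate; origin under its middle. To be left alone.
- comb_a: black guard comb, 42 mm wide, 46 mm long and 16 mm high, in the middle tier; origin at its underside. To be left alone.
- comb_b: grey guard comb, 38 mm wide, 46 mm long and 16 mm high, in the middle tier; origin at its underside. To be left alone.
- clipper: steel nail clipper, 60 by 16 by 15 mm, in the bottom tier; origin under its middle. To be left alone.
- jar: small closed glass jar with an aluminium screw lid, 60 mm across, 65 mm high, on the vanity; origin under its middle. To be left alone.
- soap: amber bottle, 60 mm across, 150 mm high, on the vanity; origin under its middle. To be left alone.
- tumbler: white tumbler, 74 mm across, 100 mm high, with two toothbrushes up to 185 mm high, on the vanity; origin under its middle. To be left alone.

How it is judged:
On the way, in this order (a step that is already met when the one before it is completed fails the run):
1. the lid is pressed fully home while the bolt is still shot and the gate shut (value of joint lid above 0.009 m and value of joint bolt_draw below 0.015 m and value of joint gate below 0.08 rad), for 0.2 s.
2. the bolt is lifted over the keeper's lip and drawn back (value of joint bolt_draw above 0.03 m), for 0.1 s.
3. the gate is pulled ajar (value of joint gate above 0.28 rad), for 0.2 s.
At the end, for the whole second after the job is handed in: The lid is seated to within 1 mm, the bolt is drawn at least 30 of its 40 mm, and the gate stands still between 0.28 and 0.56 rad open (about 64 to 125 mm at its free edge), held against its spring by the fingers, which press on the gate or its bolt with more than 0.5 N (value of joint lid above 0.009 m and value of joint bolt_draw above 0.03 m and value of joint gate between 0.28 and 0.56 rad and velocity of joint gate between -0.08 and 0.08 rad/s and contact force between the fingers and gate above 0.5 N); the arm keeps its last pose, push and grip.
It fails at once if something else on the vanity or in the organiser is moved more than 30 mm or knocked over (distance of any of jar, soap, tumbler, trimmer, comb_a, comb_b, clipper from where it was at the start of the episode above 0.03 m or angle between any of jar, soap, tumbler's own z axis and vertical above 0.6 rad).
It fails at once if the gate is flung open beyond 0.9 rad (value of joint gate above 0.9 rad).
It also fails if it takes over 48 s, if anything falls off the work surface, if the arm or the gripper's body presses on something with over 40 N, if the wrist force passes 120 N, or if a joint passes its speed limit or range.

## Working session

There is one attempt and no reset: what is moved stays moved. The work goes in short steps, Python scripts to look and compute and a shell command to move; the robot and the scene stay as the last step left them, time stands still between calls to the robot, and variables do not carry over. Pictures are saved under pics/ and viewed, and the job is handed in when it is done.

```bash
ls; mkdir -p pics
python3 - <<'E'
from station import r
import cv2,pickle
print(r.get_state())
for n in ["scene","side","wrist"]:
    s=r.snapshot(n); pickle.dump(s,open(f"pics/{n}0.pkl","wb"))
    print(n,s["vertical_fov"],s["cx"],s["cy"],s["k1"],s["camera_from_world"])
    cv2.imwrite(f"pics/{n}0.png",cv2.cvtColor(s["pixels"],cv2.COLOR_RGB2BGR))
E
```

```text
pics
{'time_s': 0.0, 'joint_positions': array([-1.18330755e+00,  3.79416733e-01,  1.73477271e+00,  3.15911829e-05,
        1.02850227e+00, -3.32731192e-02]), 'qvel': array([-0.00066289,  0.000442  ,  0.00093895,  0.00131972, -0.00104455,
       -0.00032316]), 'joint_efforts': array([-1.76211157e-03, -7.63731194e+01, -4.34369767e+01,  6.50711521e-02,
        4.24342125e-02, -7.54861458e-05]), 'eef_pos': array([ 0.2857919 , -0.63857928,  0.22128654]), 'eef_rot': array([-1.57189387e+00,  6.35880059e-05, -2.72084711e+00]), 'ft_force': array([0.37180181, 0.75644446, 0.14190566]), 'wrist_torque': array([-0.02428819,  0.02191345,  0.04880961]), 'grip_width': 0.09111235877974862}
scene 52.69806543429454 256.00333544913815 192.54619555454883 -0.1298443311573236 [[-0.64966512  0.76019191 -0.00659499  0.3825364 ]
 [ 0.61637704  0.52164242 -0.58988858 -0.23748212]
 [-0.4449883  -0.38729504 -0.80745772  1.52054556]
 [ 0.          0.          0.          1.        ]]
side 56.93952455803815 261.6147667718967 194.00375903113553 0.024461707504781664 [[-0.92493007 -0.37995988  0.01161269  0.47711984]
 [-0.28292413  0.66767194 -0.68859867  0.27977128]
 [ 0.2538864  -0.64019112 -0.72504967  0.98750042]
 [ 0.          0.          0.          1.        ]]
wrist 70.06634569043041 257.7190692256626 191.19827739767314 -0.010405812935807545 [[ 0.40833339 -0.91283176 -0.00142291 -0.69931084]
 [-0.88623977 -0.39681065  0.23899869 -0.0279753 ]
 [-0.21873022 -0.09633011 -0.97101885  0.3898581 ]
 [ 0.          0.          0.          1.        ]]
```

View pics/scene0.png

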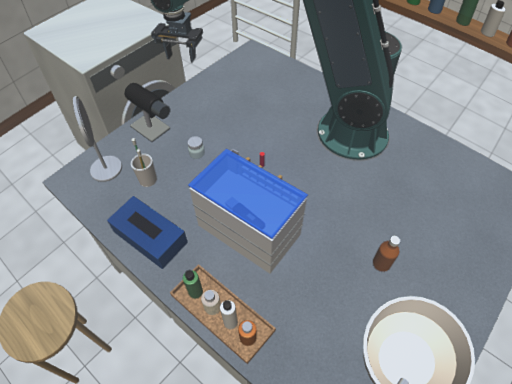

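View pics/side0.png

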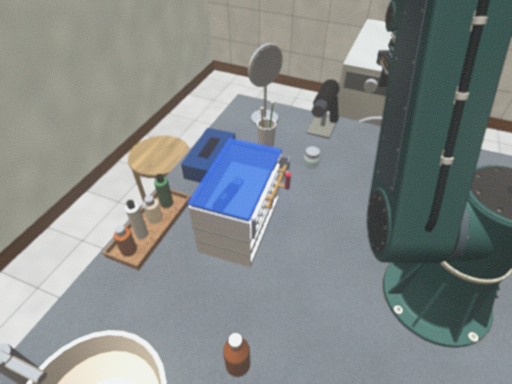

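View pics/wrist0.png

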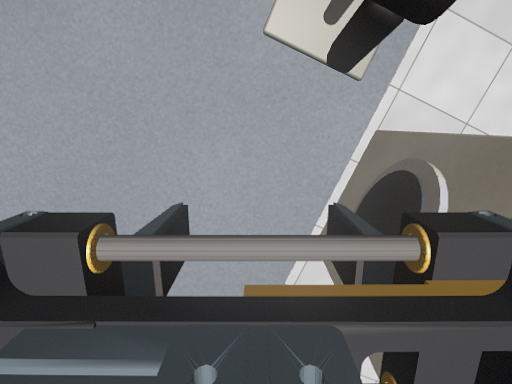

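Run:
```python
import cv2
a=cv2.imread("pics/scene0.png")[140:280,180:320]; cv2.imwrite("pics/sc.png",cv2.resize(a,(700,700),interpolation=cv2.INTER_CUBIC)[:600])
a=cv2.imread("pics/side0.png")[130:270,185:325]; cv2.imwrite("pics/si.png",cv2.resize(a,(700,700),interpolation=cv2.INTER_CUBIC)[:600])
```

```text
(no output)
```

View pics/sc.png

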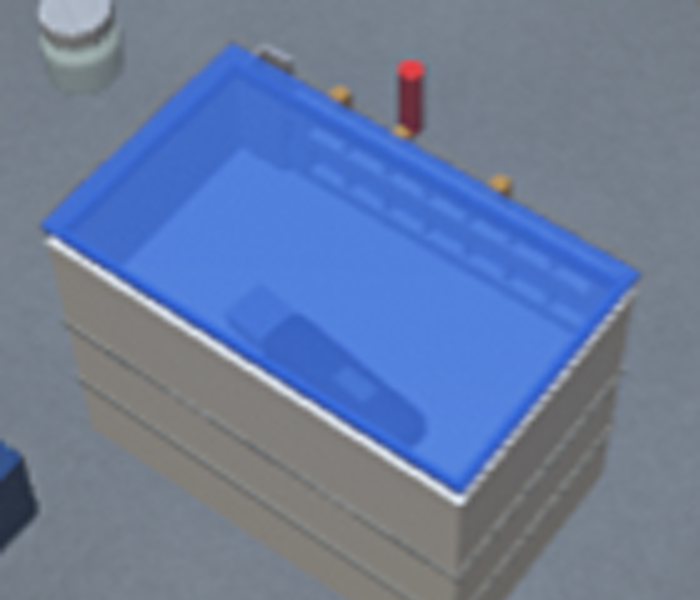

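View pics/si.png

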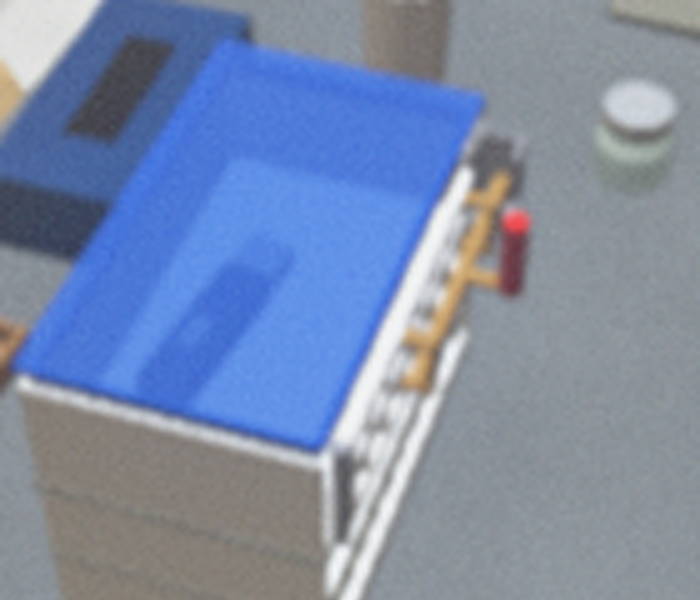

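```bash
cat > h.py <<'E'
import numpy as np,cv2,pickle
from scipy.optimize import least_squares
from scipy.spatial.transform import Rotation as R
def proj(s,P):
    M=np.array(s["camera_from_world"]);P=np.atleast_2d(P)
    c=P@M[:3,:3].T+M[:3,3];u=c[:,:2]/c[:,2:]
    r2=(u**2).sum(1,keepdims=True);u=u*(1+s["k1"]*r2)
    f=192/np.tan(np.radians(s["vertical_fov"])/2)
    return u*f+[s["cx"],s["cy"]]
def org(p,xy,yaw):  # organiser->world
    c,s_=np.cos(yaw),np.sin(yaw);p=np.atleast_2d(p)
    return np.c_[xy[0]+c*p[:,0]-s_*p[:,1],xy[1]+s_*p[:,0]+c*p[:,1],p[:,2]]
def toolmove(dw,state,):
    """world vec -> tool axes"""
    return R.from_euler('xyz',state["eef_rot"]).as_matrix().T@np.array(dw)
E
cat > fit.py <<'E'
from h import *
sc=pickle.load(open("pics/scene0.pkl","rb"));si=pickle.load(open("pics/side0.pkl","rb"))
L=lambda z:np.array([[-.087,-.147,z],[.087,-.147,z],[.087,.147,z],[-.087,.147,z]])
a=np.array([[235,42],[42,228],[462,495],[640,273]])/5+[180,140]-.4
b=np.array([[485,100],[222,42],[20,372],[322,450]])/5+[185,130]-.4
kt=np.array([[411,70]])/5+[180,140]-.4; kb=np.array([[517,220]])/5+[185,130]-.4
def f(p):
    W=org(L(p[3]),p[:2],p[2]); K=org([[-.133,.130-p[4],.222]],p[:2],p[2])
    return np.r_[(proj(sc,W)-a).ravel(),(proj(si,W)-b).ravel(),(proj(sc,K)-kt).ravel(),(proj(si,K)-kb).ravel()]
s=least_squares(f,[.75,-.2,0,.22,.175])
print(s.x,np.abs(s.fun).max());print(s.fun.reshape(-1,2).round(2).tolist())
g=lambda k:np.r_[(proj(sc,k)-kt).ravel(),(proj(si,k)-kb).ravel()]
k=least_squares(g,[.7,-.2,.22]);print("knobtop",k.x,k.fun)
print("knob pred",org([[-.133,.130-s.x[4],.202],[0,0,s.x[3]],[-.089,.13,.17]],s.x[:2],s.x[2]))
E
python3 fit.py
```

```text
[ 0.59899155 -0.02322039  0.07232748  0.21721154  0.17350676] 1.8949982441583018
[[-0.88, 0.26], [-0.74, -0.28], [-0.02, -0.08], [0.23, 0.02], [0.75, -0.16], [-0.01, -0.11], [-1.89, -0.05], [1.06, 1.08], [0.24, -0.64], [0.12, 0.17]]
knobtop [ 0.47045003 -0.07675598  0.22091276] [-0.10410652 -0.30032346 -0.17206856  0.24199941]
knob pred [[ 0.46948327 -0.07622457  0.202     ]
 [ 0.59899155 -0.02322039  0.21721154]
 [ 0.50082986  0.10000819  0.17      ]]
```

```bash
cat >> h.py <<'E'
def ray(s,uv,z):
    g=lambda p:(proj(s,[[p[0],p[1],z]])-uv).ravel()
    return least_squares(g,[.5,-.2]).x
E
python3 - <<'E'
from h import *
from station import r
sc=pickle.load(open("pics/scene0.pkl","rb"))
for n,uv in dict(jar=(196,156),tumbler=(147,182),mirrorbase=(106,168),blackthing=(150,128),soap=(384,267)).items(): print(n,ray(sc,np.array(uv),0))
st=r.get_state();M=R.from_euler('xyz',st["eef_rot"]).as_matrix();print(M.round(3))
print("to lid", M.T@(np.array([.58,-.03,.26])-st["eef_pos"]))
q=R.from_matrix(M).inv()*R.from_euler('xyz',[-np.pi/2,0,-np.pi+.072]);print(q.as_rotvec())
E
```

```text
jar [ 0.48710728 -0.38395643]
tumbler [ 0.68853571 -0.43112286]
mirrorbase [ 0.74716635 -0.60387639]
blackthing [ 0.50186229 -0.63746037]
soap [0.43165995 0.387768  ]
[[-0.913 -0.     0.408]
 [-0.408  0.001 -0.913]
 [-0.    -1.    -0.001]]
to lid [-0.51713086 -0.03818091 -0.43546169]
[8.14925989e-04 3.48782859e-01 1.06863136e-04]
```

```bash
python3 -m handwheel '[[[0,0,0],[0,-0.05,0],0.04],[[0,0.1,0],[0,-0.1,0],0.02],[[0,0.2,0],[-0.03,-0.12,-0.03],0],[[0,0.3,0],[-0.06,-0.12,-0.06],0],[[0,0.35,0],[-0.10,-0.12,-0.09],0]]' 20
```

```text
time_s: 0.65
eef_pos: [0.3403, -0.515, 0.3426]
eef_rot: [-1.57, 0.0, -3.076]
ft_force: [1.3, 0.4, -0.8]
grip_width: 0.0543
```

```bash
python3 -m handwheel '[[[0,0,0],[-0.02,0,-0.04],0],[[0,0,0],[-0.04,0,-0.085],0],[[0,0,0],[-0.06,0,-0.13],0],[[0,0,0],[-0.08,0,-0.175],0],[[0,0,0],[-0.10,0,-0.22],0]]'; python3 -m handwheel '[[[0,0,0],[-0.025,0,-0.04],0],[[0,0,0],[-0.05,0,-0.08],0],[[0,0,0],[-0.08,0,-0.12],0],[[0,0,0],[-0.11,0,-0.16],0],[[0,0,0],[-0.14,0,-0.20],0]]';python3 -m handwheel '[[[0,0,0],[-0.025,0,-0.03],0],[[0,0,0],[-0.032,0.02,-0.05],0],[[0,0,0],[-0.032,0.05,-0.05],0],[[0,0,0],[-0.032,0.07,-0.05],0]]'
python3 - <<'E'
from h import *
from station import r
for n in ["side","scene"]:
    s=r.snapshot(n); cv2.imwrite(f"pics/{n}1.png",cv2.cvtColor(s["pixels"],cv2.COLOR_RGB2BGR))
print(r.get_state())
E
```

```text
time_s: 1.15
eef_pos: [0.4248, -0.2875, 0.3419]
eef_rot: [-1.571, 0.0, -3.071]
ft_force: [0.6, -1.4, -0.1]
grip_width: 0.014
time_s: 1.65
eef_pos: [0.5508, -0.078, 0.3421]
eef_rot: [-1.571, 0.0, -3.071]
ft_force: [0.2, -0.8, 0.6]
grip_width: 0.0002
time_s: 2.05
eef_pos: [0.578, -0.027, 0.27]
eef_rot: [-1.571, -0.002, -3.069]
ft_force: [-0.4, -0.5, 0.3]
grip_width: 0.0004
{'time_s': 2.15, 'joint_positions': array([-8.79926997e-02,  1.34065745e-01,  1.95299770e+00, -1.21641332e-05,
        1.05931151e+00,  1.41156641e+00]), 'qvel': array([-0.00696713, -0.03644068, -0.04654547, -0.0001349 ,  0.04371981,
       -0.00272951]), 'joint_efforts': array([ 5.57522904e-01, -5.51146710e+01, -4.42687225e+01,  5.02100587e-02,
       -8.33986346e-01,  5.34256091e-03]), 'eef_pos': array([ 0.57694574, -0.02751073,  0.26908669]), 'eef_rot': array([-1.57154416, -0.00472349, -3.07034769]), 'ft_force': array([ 0.07257659, -0.12115659, -0.61153649]), 'wrist_torque': array([0.04948114, 0.05889805, 0.03893923]), 'grip_width': 0.0005120841135444635}
```

View pics/side1.png

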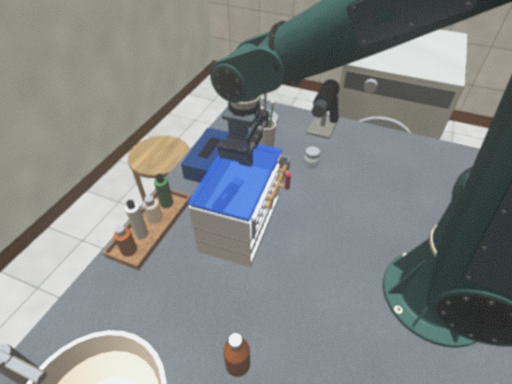

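The closed fingers stand over the lid, around (238,150) in the side view. Pressing down gradually.

```bash
python3 -m handwheel '[[[0,0,0],[0,0.02,0],0],[[0,0,0],[0,0.032,0],0],[[0,0,0],[0,0.038,0],0],[[0,0,0],[0,0.042,0],0],[[0,0,0],[0,0.042,0],0]]';python3 -m handwheel '[[[0,0,0],[0,0.002,0],0],[[0,0,0],[0,0.004,0],0],[[0,0,0],[0,0.004,0],0]]';python3 -m handwheel '[[[0,0,0],[0,0.002,0],0],[[0,0,0],[0,0.003,0],0],[[0,0,0],[0,0.003,0],0]]'
```

```text
time_s: 2.65
eef_pos: [0.5787, -0.028, 0.2302]
eef_rot: [-1.571, 0.0, -3.071]
ft_force: [0.5, -0.2, 0.5]
grip_width: 0.0004
time_s: 2.95
eef_pos: [0.579, -0.028, 0.2266]
eef_rot: [-1.571, 0.001, -3.071]
ft_force: [-0.3, -1.0, 0.9]
grip_width: 0.0002
time_s: 3.25
eef_pos: [0.5789, -0.028, 0.2235]
eef_rot: [-1.571, 0.001, -3.071]
ft_force: [-0.5, -0.1, 3.5]
grip_width: 0.0005
```

```bash
python3 -m handwheel '[[[0,0,0],[0,0.002,0],0],[[0,0,0],[0,0.003,0],0],[[0,0,0],[0,0.003,0],0]]';python3 -m handwheel '[[[0,0,0],[0,0.002,0],0],[[0,0,0],[0,0.002,0],0],[[0,0,0],[0,0.002,0],0]]'
```

```text
time_s: 3.55
eef_pos: [0.579, -0.028, 0.221]
eef_rot: [-1.571, 0.001, -3.071]
ft_force: [-4.5, -0.9, 11.3]
grip_width: 0.0006
time_s: 3.85
eef_pos: [0.5791, -0.028, 0.2206]
eef_rot: [-1.571, 0.001, -3.071]
ft_force: [-13.4, 0.2, 32.1]
grip_width: 0.0003
```

```bash
python3 -m handwheel '[[[0,0,0],[0,-0.04,0],0],[[0,0,0],[0,-0.085,0],0],[[0,0,0],[0.03,-0.085,0.01],0.03],[[0,0,0],[0.07,-0.085,0.025],0.06],[[0,0,0],[0.112,-0.085,0.04],0.06]]';python3 -m handwheel '[[[0,0,0],[0,0,0],0.06],[[0,0,0],[0,0,0],0.06],[[0,0,0],[0,0,0],0.06]]'
python3 - <<'E'
from h import *
from station import r
for n in ["side","scene","wrist"]:
    s=r.snapshot(n); pickle.dump(s,open(f"pics/{n}2.pkl","wb"));cv2.imwrite(f"pics/{n}2.png",cv2.cvtColor(s["pixels"],cv2.COLOR_RGB2BGR))
a=cv2.imread("pics/side2.png")[130:270,185:325]; cv2.imwrite("pics/si2.png",cv2.resize(a,(700,700),interpolation=cv2.INTER_CUBIC)[:600])
a=cv2.imread("pics/scene2.png")[140:280,180:320]; cv2.imwrite("pics/sc2.png",cv2.resize(a,(700,700),interpolation=cv2.INTER_CUBIC)[:600])
print(r.get_state())
E
```

```text
time_s: 4.35
eef_pos: [0.4686, -0.0759, 0.3031]
eef_rot: [-1.571, 0.001, -3.07]
ft_force: [-0.9, -1.6, 0.4]
grip_width: 0.0215
time_s: 4.65
eef_pos: [0.4704, -0.0756, 0.3032]
eef_rot: [-1.571, 0.001, -3.071]
ft_force: [0.2, -0.9, 0.1]
grip_width: 0.0454
{'time_s': 4.8, 'joint_positions': array([-2.07975570e-01, -8.73369294e-02,  2.11436993e+00,  5.87869958e-05,
        1.11482809e+00,  1.29135776e+00]), 'qvel': array([-0.00151076, -0.00043568,  0.00350822,  0.00073717,  0.00145642,
       -0.00112746]), 'joint_efforts': array([-1.85594517e-01, -3.87385726e+01, -4.60735631e+01,  4.88587318e-02,
       -6.52153417e-02,  5.67017720e-03]), 'eef_pos': array([ 0.47033871, -0.07542693,  0.30281125]), 'eef_rot': array([-1.57092109e+00, -2.43464672e-04, -3.07015553e+00]), 'ft_force': array([-0.26157453,  0.16334962,  0.28551379]), 'wrist_torque': array([0.037827  , 0.03935475, 0.01062454]), 'grip_width': 0.057455708699555325}
```

View pics/wrist2.png

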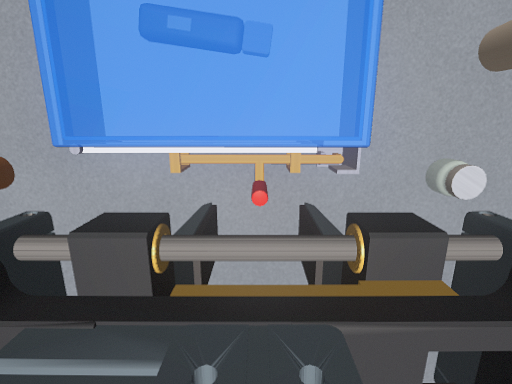

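View pics/si2.png

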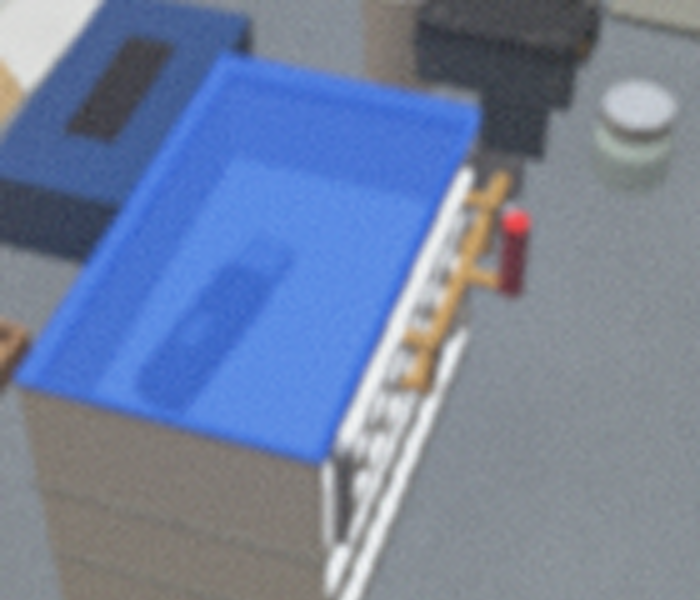

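View pics/sc2.png

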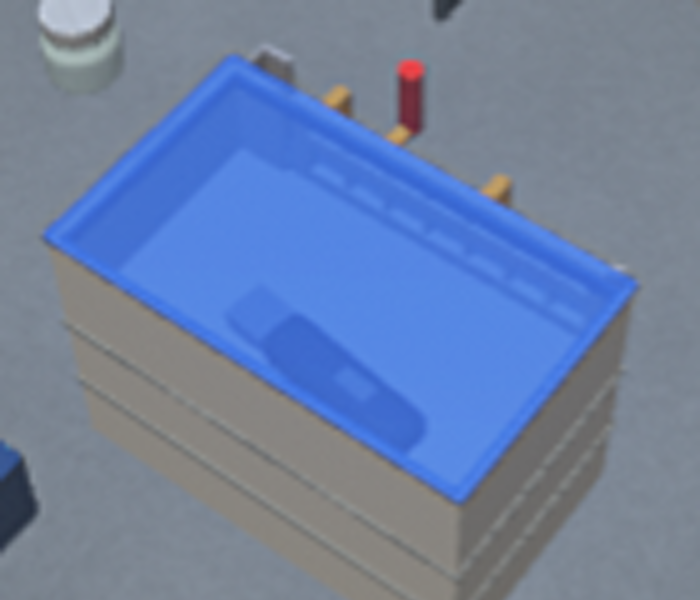

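Run:
```python
from h import *
S=[pickle.load(open(f"pics/{n}2.pkl","rb")) for n in ["side","scene","wrist"]]
cv2.imwrite("pics/w2c.png",cv2.resize(cv2.cvtColor(S[2]["pixels"],cv2.COLOR_RGB2BGR)[130:220,200:370],(680,360)))
print(proj(S[2],[[.470,-.0765,.221],[.470,-.0765,.185]]))
```

```text
[[258.52476146 197.67863495]
 [258.43940839 188.72225016]]
```

View pics/w2c.png

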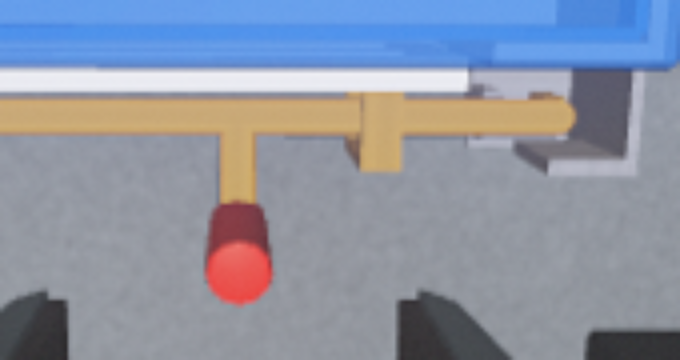

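Lid now seated (white rim gone). Knob top is at wrist pixel (259.7,198), predicted (258.5,197.7), so my position is good. Descend to grip.

```bash
python3 -m handwheel '[[[0,0,0],[0,0.03,0.001],0.06],[[0,0,0],[0,0.06,0.001],0.06],[[0,0,0],[0,0.085,0.001],0.06],[[0,0,0],[0,0.1,0.001],0.06],[[0,0,0],[0,0.109,0.001],0.06]]';python3 -m handwheel '[[[0,0,0],[0,0,0],0.06],[[0,0,0],[0,0,0],0.03],[[0,0,0],[0,0,0],0.008],[[0,0,0],[0,0,0],0.008],[[0,0,0],[0,0,0],0.008]]' 30;python3 -m handwheel '[[[0,0,0],[0,0,0],0.008],[[0,0,0],[0,0,0],0.008],[[0,0,0],[0,0,0],0.008],[[0,0,0],[0,0,0],0.008],[[0,0,0],[0,0,0],0.008]]' 30
```

```text
time_s: 5.3
eef_pos: [0.4696, -0.0764, 0.1924]
eef_rot: [-1.571, -0.002, -3.07]
ft_force: [-0.3, -0.2, 0.5]
grip_width: 0.0601
time_s: 5.8
eef_pos: [0.4699, -0.0767, 0.1944]
eef_rot: [-1.571, 0.001, -3.071]
ft_force: [0.3, -1.1, -0.2]
grip_width: 0.0308
time_s: 6.3
eef_pos: [0.4698, -0.0767, 0.194]
eef_rot: [-1.571, 0.0, -3.071]
ft_force: [-0.4, -0.4, 2.8]
grip_width: 0.0155
```

```bash
python3 -m handwheel '[[[0,0,0],[0,-0.004,0],0.008],[[0,0,0],[0,-0.008,0],0.008],[[0,0,0],[0,-0.012,0],0.008],[[0,0,0],[0,-0.016,0],0.008],[[0,0,0],[0,-0.016,0],0.008]]' 30
python3 - <<'E'
from h import *
from station import r
print(r.get_state()['ft_force'],r.get_state()['eef_pos'])
a=[]
for n,(y,x) in dict(side=(150,240),scene=(140,220)).items():
    s=r.snapshot(n); im=cv2.cvtColor(s["pixels"],cv2.COLOR_RGB2BGR);cv2.imwrite(f"pics/{n}3.png",im);a.append(cv2.resize(im[y:y+70,x:x+70],(390,390),interpolation=cv2.INTER_CUBIC))
cv2.imwrite("pics/c3.png",np.hstack(a))
E
```

```text
time_s: 6.8
eef_pos: [0.4698, -0.0767, 0.2105]
eef_rot: [-1.571, 0.001, -3.071]
ft_force: [-0.6, -0.4, -1.3]
grip_width: 0.015
[-0.60658716 -0.41197301 -1.27955189] [ 0.46983268 -0.07674511  0.21051536]
```

View pics/c3.png

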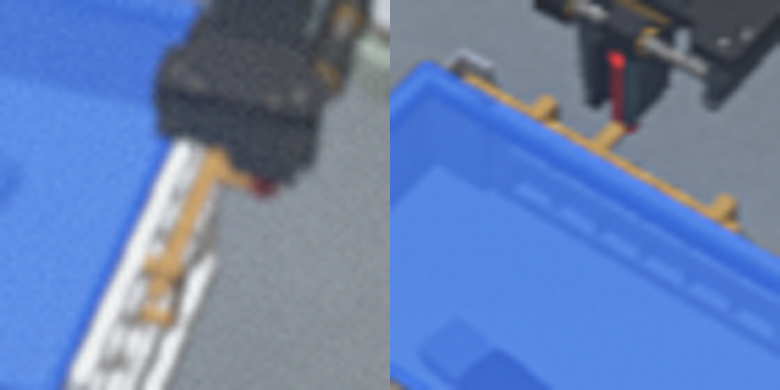

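```bash
python3 -m handwheel '[[[0,0,0],[0,0,-0.006],0.008],[[0,0,0],[0,0,-0.012],0.008],[[0,0,0],[0,0,-0.018],0.008],[[0,0,0],[0,0,-0.018],0.008]]' 30;python3 -m handwheel '[[[0,0,0],[0,0,-0.006],0.008],[[0,0,0],[0,0,-0.012],0.008],[[0,0,0],[0,0,-0.018],0.008],[[0,0,0],[0,0,-0.018],0.008]]' 30
```

```text
time_s: 7.3
eef_pos: [0.4684, -0.0579, 0.2099]
eef_rot: [-1.571, -0.0, -3.07]
ft_force: [1.3, 0.6, -1.0]
grip_width: 0.0155
time_s: 7.7
eef_pos: [0.4671, -0.0401, 0.2099]
eef_rot: [-1.571, 0.0, -3.07]
ft_force: [0.9, 0.8, -0.9]
grip_width: 0.0157
```

```bash
python3 -m handwheel '[[[0,0,0],[0,0,-0.001],0.008],[[0,0,0],[0,0,-0.002],0.008],[[0,0,0],[0,0,-0.002],0.008]]' 40
python3 - <<'E'
from h import *
from station import r
print(r.get_state()['joint_positions'],r.get_state()['eef_pos'])
a=[]
for n,(y,x) in dict(side=(150,230),scene=(140,220)).items():
    s=r.snapshot(n); im=cv2.cvtColor(s["pixels"],cv2.COLOR_RGB2BGR);cv2.imwrite(f"pics/{n}4.png",im);a.append(cv2.resize(im[y:y+70,x:x+70],(390,390),interpolation=cv2.INTER_CUBIC))
cv2.imwrite("pics/c4.png",np.hstack(a))
E
```

```text
time_s: 8.0
eef_pos: [0.467, -0.0388, 0.2099]
eef_rot: [-1.571, -0.0, -3.071]
ft_force: [0.9, 0.8, -1.2]
grip_width: 0.0154
[-1.32645523e-01  2.18938571e-02  2.19817903e+00  1.33461957e-04
  9.21603918e-01  1.36736953e+00] [ 0.46699852 -0.03877668  0.20990583]
```

View pics/c4.png

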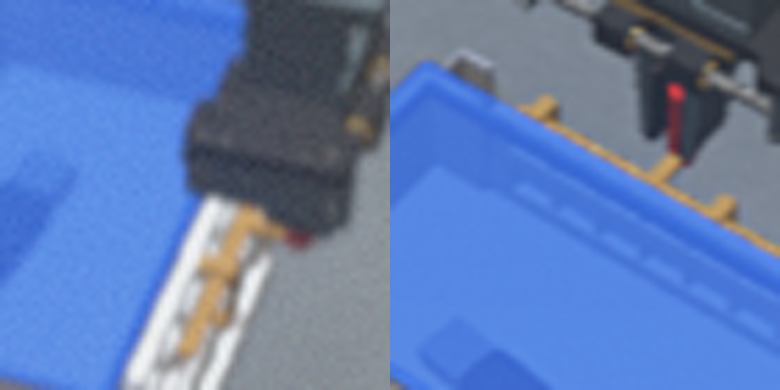

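Run:
```python
from h import *
from station import r
st=r.get_state();M=R.from_euler('xyz',st["eef_rot"]).as_matrix();p=st["eef_pos"]
H=np.array([.5008,.100]);d=p[:2]-H
for t in np.arange(.04,.45,.04):
    c,s=np.cos(t),np.sin(t);n=H+[c*d[0]+s*d[1],-s*d[0]+c*d[1]]
    print(round(t,2),(M.T@np.r_[n-p[:2],0]).round(4),n.round(4),np.hypot(*n).round(3))
```

```text
0.04 [ 0.0054  0.     -0.0018] [ 0.4615 -0.0374] 0.463
0.08 [ 0.0107  0.     -0.0039] [ 0.456  -0.0357] 0.457
0.12 [ 0.016   0.     -0.0062] [ 0.4506 -0.0338] 0.452
0.16 [ 0.0211  0.     -0.0087] [ 0.4453 -0.0317] 0.446
0.2 [ 0.0262  0.     -0.0114] [ 0.4401 -0.0293] 0.441
0.24 [ 0.0311  0.     -0.0142] [ 0.435  -0.0268] 0.436
0.28 [ 0.0359  0.     -0.0173] [ 0.43   -0.0241] 0.431
0.32 [ 0.0406  0.     -0.0206] [ 0.4251 -0.0211] 0.426
0.36 [ 0.0452  0.     -0.024 ] [ 0.4203 -0.018 ] 0.421
0.4 [ 0.0496  0.     -0.0277] [ 0.4156 -0.0147] 0.416
0.44 [ 0.0538  0.     -0.0315] [ 0.4111 -0.0112] 0.411
```

```bash
python3 -m handwheel '[[[0,0.04,0],[0.0054,0,-0.0018],0.008],[[0,0.08,0],[0.0107,0,-0.0039],0.008],[[0,0.12,0],[0.016,0,-0.0062],0.008],[[0,0.16,0],[0.0211,0,-0.0087],0.008],[[0,0.16,0],[0.0211,0,-0.0087],0.008]]' 40
python3 - <<'E'
from h import *
from station import r
st=r.get_state();M=R.from_euler('xyz',st["eef_rot"]).as_matrix();p=st["eef_pos"]
print(st['joint_positions'])
H=np.array([.5008,.100]);d=p[:2]-H
for t in np.arange(.04,.3,.04):
    c,s=np.cos(t),np.sin(t);n=H+[c*d[0]+s*d[1],-s*d[0]+c*d[1]]
    print(round(t,2),(M.T@np.r_[n-p[:2],0]).round(4),n.round(4),np.hypot(*n).round(3))
E
```

```text
time_s: 8.6
eef_pos: [0.4452, -0.0316, 0.21]
eef_rot: [-1.571, 0.0, 3.052]
ft_force: [3.0, -1.4, -1.4]
grip_width: 0.0155
[-1.23077716e-01 -1.90114291e-02  2.23893143e+00  5.36344885e-05
  9.21276478e-01  1.53757051e+00]
0.04 [ 0.0054 -0.     -0.0019] [ 0.44   -0.0293] 0.441
0.08 [ 0.0107 -0.     -0.0039] [ 0.4348 -0.0267] 0.436
0.12 [ 0.016  -0.     -0.0062] [ 0.4298 -0.024 ] 0.43
0.16 [ 0.0211 -0.     -0.0087] [ 0.4249 -0.021 ] 0.425
0.2 [ 0.0262 -0.     -0.0114] [ 0.4201 -0.0179] 0.421
0.24 [ 0.0311 -0.     -0.0143] [ 0.4155 -0.0146] 0.416
0.28 [ 0.0359 -0.     -0.0173] [ 0.411  -0.0111] 0.411
```

```bash
python3 -m handwheel '[[[0,0.04,0],[0.0054,0,-0.0019],0.008],[[0,0.08,0],[0.0107,0,-0.0039],0.008],[[0,0.12,0],[0.016,0,-0.0062],0.008],[[0,0.16,0],[0.0211,0,-0.0087],0.008],[[0,0.20,0],[0.0262,0,-0.0114],0.008]]' 40
python3 -m handwheel '[[[0,0.04,0],[0.0054,0,-0.0019],0.008],[[0,0.04,0],[0.0054,0,-0.0019],0.008],[[0,0.04,0],[0.0054,0,-0.0019],0.008]]' 40
python3 - <<'E'
from h import *
from station import r
st=r.get_state();print(st['joint_positions'])
a=[]
for n,(y,x) in dict(side=(150,230),scene=(130,220)).items():
    s=r.snapshot(n); pickle.dump(s,open(f"pics/{n}5.pkl","wb"));im=cv2.cvtColor(s["pixels"],cv2.COLOR_RGB2BGR);cv2.imwrite(f"pics/{n}5.png",im);a.append(cv2.resize(im[y:y+80,x:x+80],(390,390),interpolation=cv2.INTER_CUBIC))
cv2.imwrite("pics/c5.png",np.hstack(a))
s=r.snapshot("wrist");pickle.dump(s,open(f"pics/wrist5.pkl","wb"));cv2.imwrite("pics/wrist5.png",cv2.cvtColor(s["pixels"],cv2.COLOR_RGB2BGR))
E
```

```text
time_s: 9.1
eef_pos: [0.4206, -0.018, 0.2101]
eef_rot: [-1.571, 0.001, 2.852]
ft_force: [1.7, -0.1, -1.3]
grip_width: 0.0156
time_s: 9.4
eef_pos: [0.4161, -0.0148, 0.2101]
eef_rot: [-1.571, 0.001, 2.814]
ft_force: [1.9, -1.7, -0.6]
grip_width: 0.0155
[-9.13724314e-02 -7.61234078e-02  2.29256203e+00 -2.60094802e-04
  9.24661875e-01  1.80675183e+00]
```

View pics/c5.png

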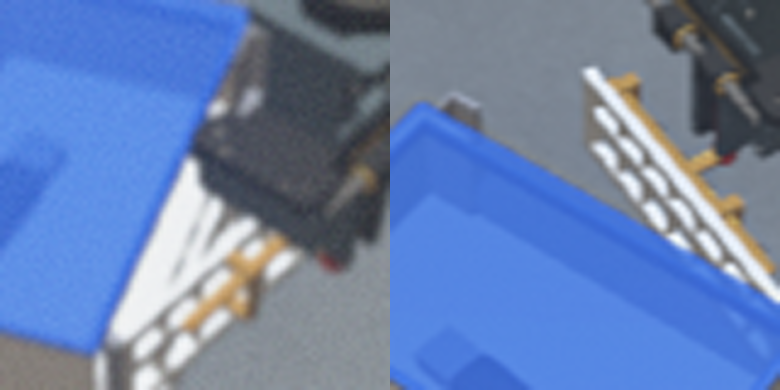

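View pics/wrist5.png

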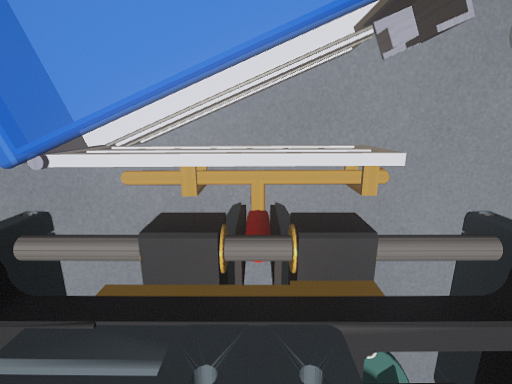

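Run:
```python
from h import *
from station import r
sc=pickle.load(open("pics/scene5.pkl","rb"));w=pickle.load(open("pics/wrist5.pkl","rb"))
H=np.array([.5008,.100])
for n,s,uv in (("scene",sc,(260.3,144.6)),("wrist",w,(405,153))):
    p=ray(s,np.array(uv),.201);d=p-H;print(n,p,np.hypot(*d), "angle",np.arctan2(-d[0],-d[1])+.072)
st=r.get_state();d=st['eef_pos'][:2]-H
print("knob along",np.sqrt(d@d-.044**2),"angle",np.arctan2(-d[0],-d[1])+.072-np.arctan2(.044,.136))
a=cv2.imread("pics/side5.png"),cv2.imread("pics/scene5.png");cv2.imwrite("pics/full5.png",cv2.resize(np.hstack(a),(800,300)))
```

```text
scene [ 0.43152328 -0.11499482] 0.22588057638944609 angle 0.38372003793299225
wrist [ 0.43195497 -0.11843337] 0.22902571003043354 angle 0.377321216967983
knob along 0.13572493202633173 angle 0.39557723574185766
```

View pics/full5.png

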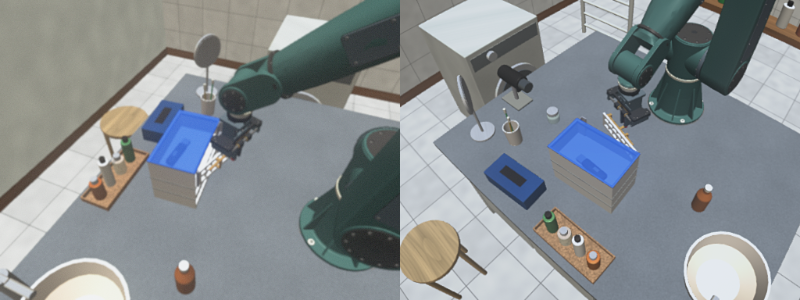

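The gate stands at about 0.38–0.40 rad, the bolt is drawn about 39 mm, the lid is down and nothing else has moved. One settling wait, then I hand it in.

```bash
python3 -m handwheel '[[[0,0,0],[0,0,0],0.008],[[0,0,0],[0,0,0],0.008],[[0,0,0],[0,0,0],0.008],[[0,0,0],[0,0,0],0.008]]' 40 && python3 -c "
from station import r
print(r.hand_in())"
```

```text
time_s: 9.95
eef_pos: [0.4157, -0.0146, 0.21]
eef_rot: [-1.571, 0.0, 2.812]
ft_force: [2.5, -1.2, -1.0]
grip_width: 0.0151
the job is handed in; nothing more can be done
None
```

I pressed the lid down, lifted the bolt over the keeper's lip, drew it back and swung the gate open. I handed the job in at about 10 s, still gripping the knob; the hand-in reports no verdict.

What the last checks showed:
- **Lid:** It hit a hard stop at 32 N with the fingertips about 213 mm above the vanity. In the pictures the white rim below it is no longer visible, so it looks fully seated.
- **Bolt:** It was lifted 16 mm and drawn without catching. It is about 39 mm back, worked out from the arm position and the hinge I located in the pictures. I never clearly felt the 40 mm end stop.
- **Gate:** It stands at about 0.40 rad by the arm position, and 0.38 rad by both the scene and wrist cameras. That slight disagreement is well inside the allowed 0.28 to 0.56 rad.
- **Hold:** The wrist shows about 2.5 to 3 N sideways, which fits the spring being held. The grip is steady on the knob at about 15 mm opening.
- **Everything else:** Nothing else looked moved in the final pictures. I did not check the combs and clipper in the lower tiers.

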